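Clip the card holder onto the sprung desk rail

TASK

Pick up the white clip-on card holder from the desk, set its springy arms astride the bare stretch of the sprung desk rail at least 3 cm clear of the grey collar, and press it straight down until both arms snap past the bar and the holder sits fully home. Then slide it along the bar until it rests against the collar and let go, leaving it upright. Be gentle: press firmly enough to snap but never drive the sprung rail down to the bottom of its travel or close to it, do not ram the collar, and leave the other things on the desk where they are.

Things in the scene. Friction and masses are not known exactly. Their poses are not given: they have to be found in the camera images.
- clip: White plastic clip-on card holder, loose, about 66 g, 34 mm long (its x, along the bore), 34 mm wide, 73 mm high, standing on the desk on the feet of its two sprung arms. Origin = centre of the 20 mm bore between the arms, 16 mm above the feet; it lies on the bar's axis when home. z up. Either way round fits. Saddle plate 10 to 16 mm above the origin: the bar's top ends against its underside.
- clip_grip (a point): Point to grasp the holder, 40 mm above its origin: middle of the slotted grip block, 16 mm thick (y), 34 mm long (x), reaching from 16 to 57 mm above the holder's origin.
- clip_arm_a (a joint): How far the sprung arm on the holder's +y side is spread (rad): 0 closed, 0 to 0.06 when home on the bar, about 0.2 at the bar's widest point. The arm hangs at y = 14 mm; the inward lips of the two arms are 14 mm apart, 8 mm below the origin, and below the lips they flare out to feet 29 mm apart, 16 mm below the origin.
- clip_arm_b (a joint): The same for the arm on the -y side.
- stand: Fixed stand of the rail: dark base plate 75 x 270 x 10 mm (x, y, z), origin under its middle, with two upright black sleeves at y = +-108 mm in which the bar's sprung plungers slide. The bar runs along y above it.
- rail_mid (a point): Middle of the bar, on its axis, 130 mm over the desk at rest: aluminium bar 20 mm thick, level, along this frame's y, with black end knuckles 30 mm thick and 16 mm long at y = +-108 mm. Pressed from above it sinks, 1.4 mm per newton after the first 0.6 N, and springs back. A holder snaps on at roughly 12 to 17 N, so the bar has sunk about 16 to 24 mm by then.
- rail (a joint): How far the bar is pressed down (m): 0 at rest, 0.038 at the bottom of its travel. It should stay below 0.030.
- collar_face (a point): Point on the bar's axis in the face of the grey collar that looks to the bar's -y end; axes as the rail's. The holder rests against it when the holder's origin is 17 mm on the -y side of this point. A seated holder slides along the bar against a friction of about 2 to 8 N.
- collar: Grey collar, 34 mm thick and 12 mm long, clamped round the bar near its +y end; it does not yield to less than 80 N. Origin as point collar_face.
- pen_yellow: Bystander: yellow and blue ball pen lying on the desk, 149 mm long, 12 mm thick.
- glue_stick: Bystander: upright glue stick, 24 mm thick, 96 mm high; origin at the centre of its foot.
- lancet_box: Bystander: small carton 60 x 90 x 45 mm; origin at the centre of its underside.
Things that resemble listed ones, but are neither listed nor needed, are in the scene too. Several things have the shape of the clip; the one meant has the colours described above.

How it is judged:
By the outcome, as a careful person would: the job done as asked, in the order asked, and still so for the second after the job is handed in, with the robot touching nothing.
It also fails if it takes over 72 s, if anything falls off the work surface, if the arm or the gripper's body presses on something with over 40 N, if the wrist force passes 120 N, or if a joint passes its speed limit or range.

ROBOT

A 7-joint arm with a two-finger parallel gripper is mounted at the origin on a cart in front of the work surface, level with it; the furniture and walls round the work are solid. World frame = base frame: x ahead of the robot, y to its left, z up, the work surface at z = 0. Lengths are in m, angles in rad, forces in N, time in s.
With the tool pointing down it reaches from about 0.425 to 0.95 m from the base axis. Payload 4.7 kg.
Tool frame: the origin (TCP) lies at the very end of the fingers, on their centre line; the grasp point (between the pads) lies 19 mm behind it; z points along the fingers, y is the direction in which the jaws open and shut (so a half turn about z gives the same grasp; the last joint's range is limited). The gripper opens to 85 mm and grips with 20 to 120 N. Pads are 22 mm wide; open, the fingers measure 114 mm over their backs; the gripper's body (76 mm by 85 mm) begins 54 mm behind the grasp point. The pads swing forward as they close: fully open they stand 13 mm farther back than shut.
Start: joints at [1.207, 0.469, -0.049, 1.532, 0.024, 1.141, -0.082], TCP at [0.222, -0.638, 0.231] pointing down, gripper open.
Joint ranges: [-2.59, 2.59], [-0.33, 1.99], [-1.39, 1.29], [0.1, 2.45], [-1.04, 4.18], [0.21, 1.99], [-2.66, 2.66]. Speed limits (rad/s): [2.57, 2.57, 3.14, 3.14, 3.14, 3.14, 3.14].

INTERFACE

Orientations are given as a unit quaternion [w, x, y, z].
In Python, from station import monitor, eyes, sign_off gives the robot as it stands. The module is installed in compiled form; this text tells all that it offers.
- The arm moves only by the tool step_arm, never from a script. Its argument "commands" is text: rows parted by semicolons, each of 7 numbers parted by spaces: the opening, from -1 (shut) to 1 (fully open), then the shift along the tool's x, y, z in m, then the turn, a rotation vector about the tool's x, y, z in degrees. In form: jaw x y z rx ry rz; .... A call has 1 to 20 rows; each row is the pose to reach, as a shift and turn from the pose commanded when the call began, along the tool's axes at that moment; what a row does not reach only later rows make up. A row lasts 1/8 s, in which the tool goes at most 62.5 mm and 10.7 degrees, less where a joint would pass 70% of its speed; a pose out of reach is approached as far as the arm can. A call with a gripper value outside its range is refused whole. The fingers move at their own pace and stop on an object; the grip force is fixed at half the most. Time passes only in rows, so rows that repeat a pose let the fingers close. It gives the time, the measured TCP pose, the force and the opening at its end, in the units of the state.
- monitor.observe(): the state, without advancing time (a new reading comes with each control period).
- eyes.grab_frame(name): name is "scene" or "top" or "wrist"; returns a dict with "color" (384x512x3 uint8, red, green, blue), "range_z" (384x512 float32, m along the optical axis (not along the pixel's ray), 0 where there is no reading), "fx", "fy", "cx", "cy" (pixels), "camera_from_world" (4x4, takes a point from world to camera coordinates); the wrist camera has in their place "mount" (4x4, takes a point from camera to tool coordinates, whose origin is the TCP and whose axes are the flange's). Camera axes: x right, y up, looking along -z (the intrinsics and any distortion apply to the point x, -y, -z); pixel columns grow to the right and rows downward; lengths in m; the calibration is good to about 2 mm. A picture is of the moment at which its call begins: read the wrist's pose just before it.
- sign_off(): hands the job in, once; it reports no verdict.
The state is a dict: "clock": time; "joint_pos": joint angles; "joint_vel": joint speeds; "effort": joint torques, N m; "tcp_pos": TCP position; "eef_rot": TCP orientation; "ft_force": force on the tool from outside, world axes, zero at the start; "torque": the same for the moment, N m; "finger_gap": opening from 0.0 (shut) to 1.0 (fully open).
Only numpy, scipy, OpenCV 4.12 (cv2) and the standard library are available. Lean on these libraries where they do the work, as an engineer would, in place of code of your own. Each camera call takes 0.05 s, during which the arm holds its last target. There are 200 camera calls.

## Working session

There is one attempt and no reset: what is moved stays moved. The work goes in short steps, Python scripts to look and compute and a tool call to move; the robot and the scene stay as the last step left them, time stands still between calls to the robot, and variables do not carry over. Pictures are saved under pics/ and viewed, about 8 in all and at most 12, crops included, and the job is handed in when it is done.

Besides the shell and the picture viewer there is one more tool, called as name(argument=value, ...), one argument or row to a line, values as JSON. step_arm: Moves the arm, as the interface text tells. Its arguments: {"type":"object","properties":{"commands":{"type":"string"}},"required":["commands"]}

```bash
mkdir -p pics
cat > h.py <<'E'
import numpy as np, cv2
from station import monitor, eyes, sign_off
from scipy.spatial.transform import Rotation as R
def st():
    s=monitor.observe(); q=s["eef_rot"]; return s, R.from_quat([q[1],q[2],q[3],q[0]]).as_matrix(), np.array(s["tcp_pos"])
def grab(n):
    s,Rm,p=st(); f=eyes.grab_frame(n)
    if n=="wrist":
        T=np.eye(4); T[:3,:3]=Rm; T[:3,3]=p; f["wc"]=T@np.array(f["mount"])
    else: f["wc"]=np.linalg.inv(np.array(f["camera_from_world"]))
    return f
def cloud(f):
    d=f["range_z"]; h,w=d.shape; v,u=np.mgrid[:h,:w]
    P=np.stack([(u-f["cx"])/f["fx"]*d,-(v-f["cy"])/f["fy"]*d,-d,np.ones_like(d)],-1)
    W=(P@f["wc"].T)[...,:3]; W[d==0]=np.nan; return W
def save(f,n,crop=None,k=1):
    im=f["color"][...,::-1]
    if crop: im=im[crop[1]:crop[3],crop[0]:crop[2]]
    cv2.imwrite("pics/"+n,cv2.resize(im,None,fx=k,fy=k,interpolation=cv2.INTER_CUBIC))
E
python3 - <<'E'
from h import *
import pickle
s,Rm,p=st(); print(s); print(Rm)
for n in ("scene","top"):
    f=grab(n); save(f,n+".png",k=1.5); f2=dict(f); f2["W"]=cloud(f); pickle.dump(f2,open(n+".pkl","wb")); print([k for k in f],f["fx"],f["cx"],f["cy"],f["wc"].round(3))
E
```

```text
{'clock': 0.0, 'joint_pos': array([ 1.20708705,  0.46947561, -0.04862291,  1.53370619,  0.02412036,
        1.14099703, -0.08231335]), 'joint_vel': array([-0.00140463,  0.00115439, -0.0012001 ,  0.00052631,  0.00071118,
        0.00112424,  0.00050529]), 'effort': array([ 4.13769185e-04, -5.10313332e+01, -4.67047573e-02, -2.37713438e+01,
        1.07039331e-02,  7.41812139e-03, -5.50802550e-07]), 'tcp_pos': array([ 0.22162367, -0.63695375,  0.23023329]), 'eef_rot': array([-9.78389897e-04,  9.86015711e-01,  1.66649390e-01, -2.05737845e-04]), 'ft_force': array([0.85447871, 1.32720919, 0.30417732]), 'torque': array([ 0.00951384,  0.00546815, -0.06624472]), 'finger_gap': 0.9980328183907424}
[[ 9.44455877e-01  3.28637430e-01 -7.31817653e-04]
 [ 3.28638235e-01 -9.44454047e-01  1.86084345e-03]
 [-7.96253364e-05 -1.99798779e-03 -9.99998001e-01]]
['color', 'range_z', 'fx', 'fy', 'cx', 'cy', 'camera_from_world', 'wc'] 411.2422912116925 254.68301869898454 193.36405380006394 [[-0.878  0.218 -0.427  0.12 ]
 [-0.479 -0.441  0.759  0.511]
 [-0.023  0.87   0.492  0.528]
 [ 0.     0.     0.     1.   ]]
['color', 'range_z', 'fx', 'fy', 'cx', 'cy', 'camera_from_world', 'wc'] 375.44495055936073 260.15963974528785 194.4827280854048 [[-0.015  0.995 -0.098  0.428]
 [-1.    -0.015  0.006 -0.164]
 [ 0.005  0.098  0.995  1.028]
 [ 0.     0.     0.     1.   ]]
```

View pics/scene.png

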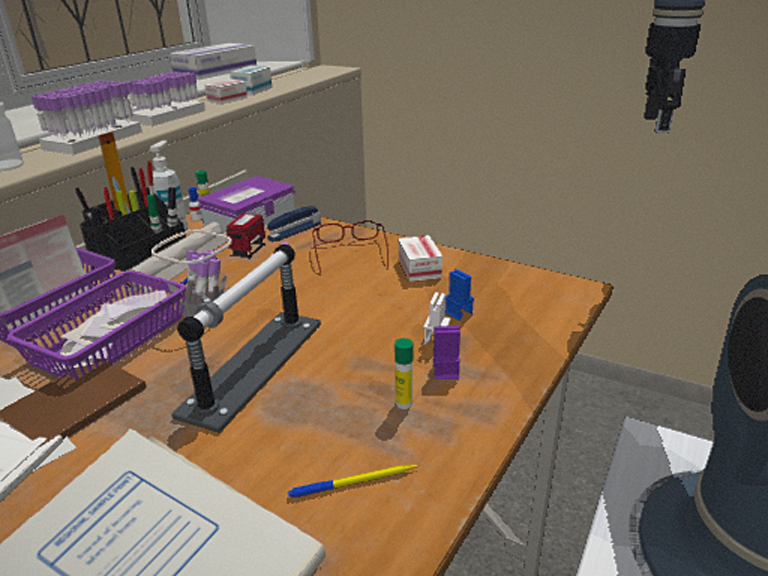

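View pics/top.png

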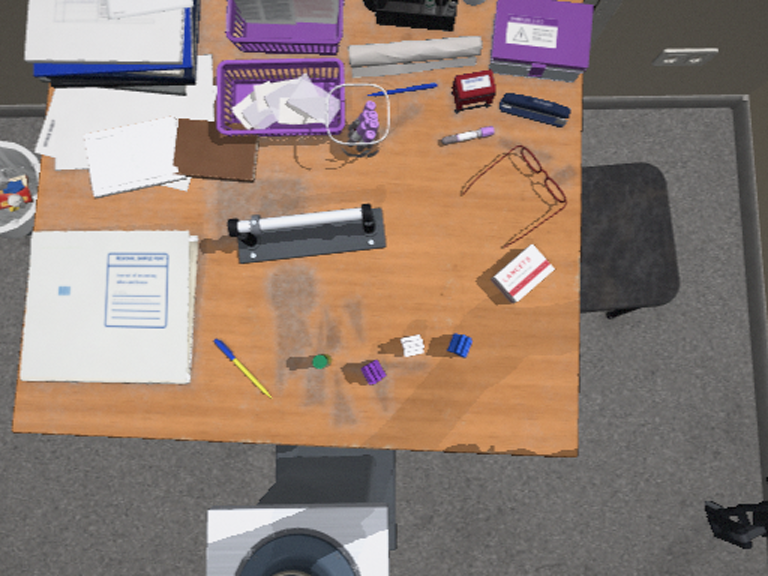

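The scene view shows the white clip at (435,318) between the blue and purple ones, with the rail at left and the collar near its near end. In the top view the clip is at (412,345), the bar runs from (233,227) to (368,215), and the collar is at (255,224). Next I'll measure them.

Run:
```python
from h import *
import pickle
for n in ("top","scene"):
    f=pickle.load(open(n+".pkl","rb")); W=f["W"]; c=f["color"].astype(int)
    white=(c.min(-1)>110)&((c.max(-1)-c.min(-1))<50)
    sub=np.zeros(white.shape,bool)
    if n=="top": sub[215:250,255:295]=1
    else: sub[185:235,275:305]=1
    m=sub&white&(W[...,2]>0.01)&(W[...,2]<.1)
    P=W[m]; print(n,"clip n",m.sum(),P.min(0).round(4),P.max(0).round(4))
    T=P[P[:,2]>0.06]; print("topface",len(T),T.mean(0).round(4),T.min(0).round(4),T.max(0).round(4))
    if len(T)>4: print("minrect",cv2.minAreaRect(T[:,:2].astype(np.float32)*1000))
    # bar
    sub[:]=0
    if n=="top": sub[130:165,150:252]=1
    else: sub[160:230,115:200]=1
    m=sub&(W[...,2]>0.128)&(W[...,2]<.16); P=W[m]
    bw=P[white[m]]; print("bar n",len(bw), bw.mean(0).round(4))
    mu=bw.mean(0); u,s,v=np.linalg.svd(bw-mu,full_matrices=False); d=v[0]*np.sign(v[0][1]); print("dir",d.round(4), np.degrees(np.arctan2(-d[0],d[1])))
    ax=np.array([d[0],d[1],0]); t=(P-mu)@ax; z=P[:,2]
    pe=(P-mu)@np.array([d[1],-d[0],0])
    for a in np.arange(-.15,.15,.006):
        k=(t>=a)&(t<a+.006)
        if k.sum()>2: print(round(a,3),k.sum(),"zmax %.4f"%z[k].max(),"perp %.4f %.4f"%(pe[k].min(),pe[k].max()),c[m][k].mean(0).astype(int))
```

```text
top clip n 170 [ 0.4125 -0.2266  0.0119] [ 0.4492 -0.1901  0.077 ]
topface 85 [ 0.4307 -0.2077  0.071 ] [ 0.4208 -0.2243  0.0603] [ 0.4406 -0.1914  0.077 ]
minrect ((430.8241271972656, -207.53201293945312), (15.814348220825195, 32.90585708618164), 10.520533561706543)
bar n 649 [ 0.6338 -0.0261  0.1391]
dir [-0.0984  0.9951  0.0117] 5.64456637668209
-0.12 12 zmax 0.1464 perp -0.0115 0.0122 [68 60 56]
-0.114 32 zmax 0.1472 perp -0.0132 0.0134 [31 31 34]
-0.108 29 zmax 0.1465 perp -0.0129 0.0141 [30 31 35]
-0.102 23 zmax 0.1451 perp -0.0102 0.0104 [124 124 128]
-0.096 21 zmax 0.1439 perp -0.0079 0.0077 [212 215 221]
-0.09 17 zmax 0.1415 perp -0.0078 0.0088 [207 209 215]
-0.084 21 zmax 0.1450 perp -0.0079 0.0099 [219 221 226]
-0.078 21 zmax 0.1431 perp -0.0087 0.0104 [196 197 202]
-0.072 20 zmax 0.1440 perp -0.0085 0.0087 [215 217 222]
-0.066 19 zmax 0.1434 perp -0.0079 0.0093 [209 212 218]
-0.06 23 zmax 0.1439 perp -0.0083 0.0096 [213 215 220]
-0.054 19 zmax 0.1429 perp -0.0087 0.0115 [203 205 210]
-0.048 22 zmax 0.1424 perp -0.0084 0.0087 [212 215 220]
-0.042 18 zmax 0.1417 perp -0.007
[... 3227 characters left out ...]
 179]
0.042 25 zmax 0.1417 perp -0.0057 0.0101 [174 177 181]
0.048 21 zmax 0.1398 perp -0.0062 0.0083 [181 184 187]
0.054 13 zmax 0.1404 perp -0.0054 0.0070 [170 172 176]
0.06 13 zmax 0.1495 perp -0.0123 0.0143 [94 96 99]
0.066 40 zmax 0.1520 perp -0.0123 0.0130 [100 104 109]
0.072 93 zmax 0.1510 perp -0.0127 0.0224 [86 88 91]
0.078 24 zmax 0.1402 perp -0.0054 0.0103 [166 169 172]
0.084 26 zmax 0.1412 perp -0.0058 0.0079 [181 183 186]
0.09 22 zmax 0.1401 perp -0.0058 0.0072 [159 161 164]
0.096 16 zmax 0.1440 perp -0.0101 0.0074 [27 26 30]
0.102 37 zmax 0.1450 perp -0.0109 0.0140 [29 31 32]
0.108 80 zmax 0.1455 perp -0.0109 0.0186 [29 28 29]
0.114 36 zmax 0.1463 perp -0.0093 0.0157 [27 27 29]
```

```bash
cat >> h.py <<'E'
def rel(pos,yaw):  # tool y axis at yaw (deg) in world, z down
    s,Rm,p=st(); a=np.radians(yaw); y=np.array([np.cos(a),np.sin(a),0]); z=np.array([0,0,-1.]); x=np.cross(y,z)
    Rt=np.stack([x,y,z],1); print("t",round(s["clock"],2),"p",p.round(4),"shift",(Rm.T@(np.array(pos)-p)).round(4),"rot",np.degrees(R.from_matrix(Rm.T@Rt).as_rotvec()).round(2))
E
python3 -c "
from h import *
rel((.431,-.2075,.2),10.5)"
```

```text
t 0.1 p [ 0.2216 -0.637   0.2304] shift [ 0.3389 -0.3368  0.0309] rot [-8.000e-02 -7.000e-02 -8.132e+01]
```

step_arm(
  commands="1 0.042 -0.042 0.004 0 0 -10; 1 0.085 -0.084 0.008 0 0 -20; 1 0.127 -0.126 0.012 0 0 -30; 1 0.169 -0.168 0.016 0 0 -40; 1 0.212 -0.210 0.02 0 0 -50; 1 0.254 -0.252 0.023 0 0 -60; 1 0.297 -0.294 0.027 0 0 -70; 1 0.339 -0.337 0.031 0 0 -80; 1 0.339 -0.337 0.031 -0.1 -0.1 -81.3; 1 0.339 -0.337 0.031 -0.1 -0.1 -81.3; 1 0.339 -0.337 0.031 -0.1 -0.1 -81.3",
)

```text
clock: 1.48
tcp_pos: [0.4306, -0.2094, 0.2001]
eef_rot: [0.001, 0.641, 0.768, -0.001]
ft_force: [0.1, -0.8, 0.0]
finger_gap: 1.002
```

Run:
```python
from h import *
s,Rm,p=st(); print(p,s["joint_pos"].round(2),s["ft_force"].round(2))
f=grab("wrist"); save(f,"w1.png",k=1.5); W=cloud(f); c=f["color"].astype(int)
m=(c.min(-1)>110)&((c.max(-1)-c.min(-1))<50)&(abs(W[...,0]-.43)<.03)&(abs(W[...,1]+.2075)<.03)
v,u=np.nonzero(m); print("px",u.min(),u.max(),v.min(),v.max())
P=W[m]; T=P[(P[:,2]>.062)&(P[:,2]<.085)]
print(len(T),T.min(0),T.max(0),np.median(T[:,2]),cv2.minAreaRect(T[:,:2].astype(np.float32)*1000))
rel((.431,-.2075,.2),10.5)
```

```text
[ 0.43056168 -0.20935403  0.20012927] [ 0.82  0.22 -0.53  2.    0.14  0.95  0.4 ] [ 0.12 -0.83  0.04]
px 238 350 149 351
563 [ 0.4208207  -0.22506086  0.06203153] [ 0.44202349 -0.18980418  0.07398808] 0.07194596163381156 ((431.392822265625, -207.54135131835938), (15.719611167907715, 33.630332946777344), 10.695446968078613)
t 1.52 p [ 0.4306 -0.2093  0.2002] shift [0.0017 0.0007 0.0002] rot [-0.01  0.14 -0.22]
```

step_arm(
  commands="1 0.002 0.001 0.04 0 0.1 -0.2; 1 0.002 0.001 0.08 0 0.1 -0.2; 1 0.002 0.001 0.115 0 0.1 -0.2; 1 0.002 0.001 0.14 0 0.1 -0.2; 1 0.002 0.001 0.155 0 0.1 -0.2; 1 0.002 0.001 0.160 0 0.1 -0.2; 1 0.002 0.001 0.160 0 0.1 -0.2; 1 0.002 0.001 0.160 0 0.1 -0.2; -0.4 0.002 0.001 0.160 0 0.1 -0.2; -1 0.002 0.001 0.160 0 0.1 -0.2; -1 0.002 0.001 0.160 0 0.1 -0.2; -1 0.002 0.001 0.160 0 0.1 -0.2; -1 0.002 0.001 0.160 0 0.1 -0.2; -1 0.002 0.001 0.160 0 0.1 -0.2; -1 0.002 0.001 0.160 0 0.1 -0.2; -1 0.002 0.001 0.160 0 0.1 -0.2",
)

```text
clock: 3.52
tcp_pos: [0.4322, -0.206, 0.0404]
eef_rot: [0.0, 0.638, 0.77, -0.0]
ft_force: [-0.6, 0.2, 2.6]
finger_gap: 0.175
```

step_arm(
  commands="-1 0 0 -0.01 0 0 0; -1 0 0 -0.03 0 0 0; -1 0 0 -0.07 0 0 0; -1 0 0 -0.12 0 0 0; -1 0 0 -0.16 0 0 0; -1 0 0 -0.19 0 0 0; -1 0 0 -0.2 0 0 0; -1 0 0 -0.2 0 0 0; -1 0 0 -0.2 0 0 0",
)

```text
clock: 4.65
tcp_pos: [0.431, -0.2057, 0.2389]
eef_rot: [-0.001, 0.638, 0.77, -0.0]
ft_force: [0.3, -0.3, -0.6]
finger_gap: 0.178
```

Run:
```python
from h import *
s,_,_=st(); print(s["finger_gap"],s["ft_force"])
rel((.6345,-.031,.24),5.65)
```

```text
0.17820152611659973 [ 0.32705848 -0.25512974 -0.57104693]
t 4.65 p [ 0.431  -0.2057  0.2389] shift [ 0.1339  0.2324 -0.0015] rot [-0.12 -0.07  5.04]
```

step_arm(
  commands="-1 0.010 0.016 0 0 0 0; -1 0.027 0.046 0 0 0 1; -1 0.050 0.087 0 0 0 2; -1 0.074 0.128 0 0 0 3; -1 0.097 0.168 0 0 0 4; -1 0.114 0.199 0 0 0 5; -1 0.126 0.219 0 -0.1 -0.1 5; -1 0.132 0.229 -0.001 -0.1 -0.1 5; -1 0.134 0.2325 -0.001 -0.1 -0.1 5; -1 0.134 0.2325 -0.001 -0.1 -0.1 5; -1 0.134 0.2325 -0.001 -0.1 -0.1 5",
)

```text
clock: 6.02
tcp_pos: [0.6351, -0.0323, 0.2413]
eef_rot: [0.002, 0.672, 0.741, -0.0]
ft_force: [0.9, -0.6, -0.7]
finger_gap: 0.176
```

Run:
```python
from h import *
s,Rm,p=st(); print(p,s["ft_force"].round(2)); print(Rm.round(4))
f=grab("wrist"); save(f,"w2.png",k=1.5)
W=cloud(f); c=f["color"]
def ana(W,name):
    m=(abs(W[...,0]-.634)<.06)&(abs(W[...,1]+.03)<.14)&(W[...,2]>.11)&(W[...,2]<.16)
    P=W[m]; d=np.array([-.0984,.9951,0]); e=np.array([.9951,.0984,0]); mu=np.array([.634,-.0265,.13])
    t=(P-mu)@d; q=(P-mu)@e; print(name,len(P))
    for a in np.arange(-.13,.13,.01):
        k=(t>=a)&(t<a+.01)
        if k.sum()>5: print(round(a,3),k.sum(),"zmax %.4f"%P[k,2].max(),"q %.4f %.4f"%(np.percentile(q[k],2),np.percentile(q[k],98)))
ana(W,"wrist")
g=grab("scene"); save(g,"s2.png",(90,100,330,290),3)
# clip held in top/scene
for n,h in(("scene",g),("top",grab("top"))):
    V=cloud(h); cc=h["color"].astype(int)
    m=(abs(V[...,0]-.634)<.03)&(abs(V[...,1]+.03)<.035)&(V[...,2]>.18)&(V[...,2]<.25)&(cc.min(-1)>110)
    Q=V[m]; 
    if len(Q): print(n,len(Q),Q.min(0).round(4),Q.max(0).round(4))
```

```text
[ 0.63508317 -0.0322508   0.24129898] [ 0.92 -0.6  -0.73]
[[-0.0977  0.9952  0.002 ]
 [ 0.9952  0.0977 -0.0027]
 [-0.0029  0.0017 -1.    ]]
wrist 5530
-0.12 42 zmax 0.1451 q -0.0025 0.0036
-0.11 6 zmax 0.1445 q -0.0023 0.0034
-0.03 51 zmax 0.1396 q -0.0073 0.0100
-0.02 264 zmax 0.1408 q -0.0073 0.0107
-0.01 291 zmax 0.1408 q -0.0072 0.0115
-0.0 300 zmax 0.1405 q -0.0071 0.0114
0.01 314 zmax 0.1411 q -0.0070 0.0121
0.02 322 zmax 0.1405 q -0.0069 0.0120
0.03 326 zmax 0.1407 q -0.0068 0.0119
0.04 354 zmax 0.1402 q -0.0076 0.0117
0.05 364 zmax 0.1410 q -0.0074 0.0116
0.06 509 zmax 0.1515 q -0.0131 0.0180
0.07 547 zmax 0.1519 q -0.0130 0.0179
0.08 403 zmax 0.1408 q -0.0071 0.0120
0.09 452 zmax 0.1439 q -0.0078 0.0125
0.1 669 zmax 0.1458 q -0.0117 0.0161
0.11 316 zmax 0.1458 q -0.0111 0.0158
scene 360 [ 0.617  -0.0515  0.2013] [ 0.6502 -0.0134  0.25  ]
top 61 [ 0.6188 -0.0516  0.2029] [ 0.6503 -0.0396  0.2495]
```

View pics/s2.png

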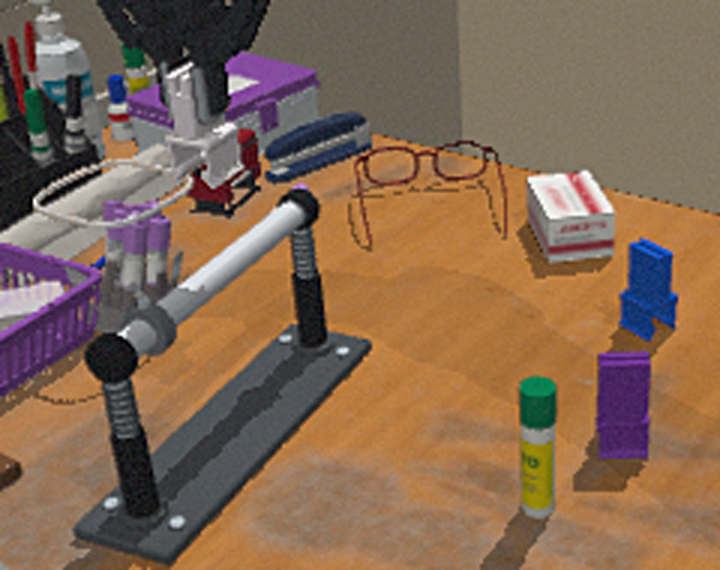

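View pics/w2.png

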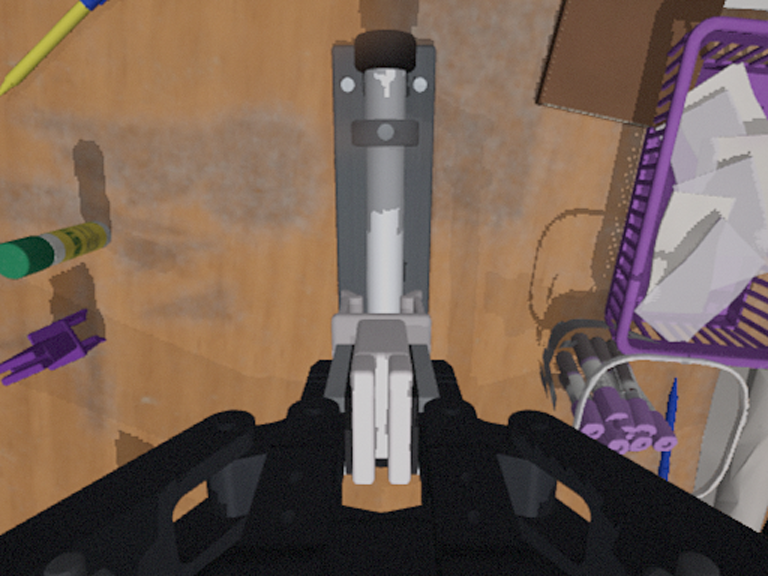

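The scene view shows the clip held upright above the bar, and the wrist view shows the clip centred at about col 381 and the bar at about col 385. I'll measure the lateral offset between them in the wrist frame, so any calibration error is common to both.

Run:
```python
from h import *
f=grab("wrist"); s,Rm,p=st(); W=cloud(f); L=(W-p)@Rm  # tool coords
x,y,z=L[...,0],L[...,1],L[...,2]
c=f["color"].astype(int); w=(c.min(-1)>90)&(c.max(-1)-c.min(-1)<40)
m=w&(abs(y)<.03)&(abs(x)<.03)&(z<.04)
print(m.sum())
for lo in np.arange(-.05,.04,.006):
    k=m&(z>=lo)&(z<lo+.006)
    if k.sum()>8: print("z %.3f n%d x %.4f %.4f y %.4f %.4f"%(lo,k.sum(),x[k].min(),x[k].max(),np.percentile(y[k],1),np.percentile(y[k],99)))
b=w&(abs(y)<.012)&(z>.085)&(z<.112)&(x>.02)&(x<.12)
for a in np.arange(.02,.12,.02):
    k=b&(x>=a)&(x<a+.02)
    if k.sum()>8: print("bar x %.3f n%d y %.4f %.4f zmin %.4f"%(a,k.sum(),np.percentile(y[k],1),np.percentile(y[k],99),z[k].min()))
r=(abs(y)<.02)&(z>.082)&(z<.11)&(x>.05)
k=r&((abs(y)>.013)); print("collar x",np.percentile(x[k&(x<.11)],[1,5,50,95,99]))
# row-wise bar edges at subpixel via colour
for v in (165,190,205):
    row=c[v,220:300].mean(-1); g=np.diff(cv2.GaussianBlur(row.reshape(1,-1).astype(np.float32),(3,1),0)[0]); print(v,220+g.argmax()+.5,220+g.argmin()+.5)
print(f["cx"],f["cy"],f["fx"],np.array(f["mount"]).round(4))
```

```text
5354
z -0.038 n517 x -0.0173 0.0156 y -0.0109 0.0119
z -0.032 n2029 x -0.0188 0.0158 y -0.0074 0.0076
z -0.026 n654 x -0.0178 0.0160 y -0.0068 0.0074
z -0.020 n327 x -0.0185 0.0159 y -0.0071 0.0075
z -0.014 n191 x 0.0103 0.0159 y -0.0139 0.0083
z -0.008 n172 x 0.0105 0.0157 y -0.0141 0.0077
z -0.002 n143 x 0.0134 0.0158 y -0.0079 0.0076
z 0.004 n575 x 0.0037 0.0157 y -0.0164 0.0160
z 0.010 n353 x 0.0007 0.0157 y -0.0168 0.0167
z 0.016 n35 x 0.0133 0.0155 y -0.0146 0.0147
z 0.022 n42 x 0.0109 0.0158 y -0.0147 0.0144
z 0.028 n246 x 0.0085 0.0157 y -0.0145 0.0140
z 0.034 n65 x 0.0116 0.0157 y -0.0158 0.0156
bar x 0.020 n627 y -0.0086 0.0104 zmin 0.1004
bar x 0.040 n687 y -0.0084 0.0110 zmin 0.1006
bar x 0.060 n501 y -0.0083 0.0107 zmin 0.0896
bar x 0.080 n681 y -0.0080 0.0105 zmin 0.0906
bar x 0.100 n224 y -0.0079 0.0110 zmin 0.0995
collar x [0.07085315 0.07154947 0.0771946  0.10829639 0.10965434]
165 244.5 267.5
190 244.5 267.5
205 244.5 265.5
253.95046535329433 190.1690350642909 319.63718202667604 [[ 9.000e-04  9.620e-01  2.731e-01  6.930e-02]
 [ 1.000e+00 -1.000e-03  1.000e-04  3.000e-04]
 [ 3.000e-04  2.731e-01 -9.620e-01 -1.418e-01]
 [ 0.000e+00  0.000e+00  0.000e+00  1.000e+00]]
```

In the tool frame the clip is upright and centred, and the bar sits 1 mm to +y. The collar face is 55 mm ahead of the clip's edge. I'll shift 1 mm and descend to just before contact.

step_arm(
  commands="-1 0 0.001 0.01 0 0 0; -1 0 0.001 0.025 0 0 0; -1 0 0.001 0.04 0 0 0; -1 0 0.001 0.05 0 0 0; -1 0 0.001 0.057 0 0 0; -1 0 0.001 0.06 0 0 0; -1 0 0.001 0.06 0 0 0; -1 0 0.001 0.06 0 0 0",
)

```text
clock: 7.22
tcp_pos: [0.637, -0.0311, 0.1818]
eef_rot: [0.002, 0.671, 0.741, 0.0]
ft_force: [-0.8, -0.2, -0.5]
finger_gap: 0.174
```

Run:
```python
from h import *
s,Rm,p=st(); print(p,s["ft_force"].round(2),s["torque"].round(3),(Rm).round(4))
f=grab("scene"); save(f,"s3.png",(120,110,220,240),5)
```

```text
[ 0.6370226  -0.03108589  0.18180783] [-0.83 -0.23 -0.51] [ 0.019 -0.009  0.049] [[-0.0991  0.9951  0.0033]
 [ 0.9951  0.0991 -0.002 ]
 [-0.0023  0.0031 -1.    ]]
```

View pics/s3.png

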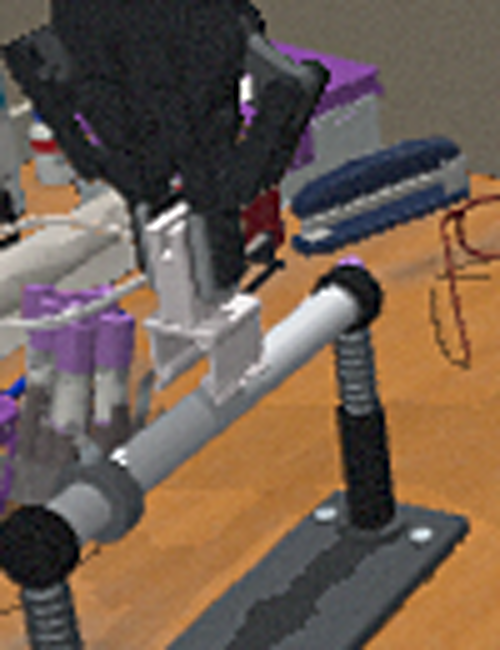

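The clip's arms (225,370) straddle the bar. Next is the press, in small steps.

step_arm(
  commands="-1 0 -0.0005 0.003 0 0 0; -1 0 -0.0005 0.006 0 0 0; -1 0 -0.0005 0.009 0 0 0; -1 0 -0.0005 0.012 0 0 0; -1 0 -0.0005 0.015 0 0 0; -1 0 -0.0005 0.018 0 0 0; -1 0 -0.0005 0.021 0 0 0; -1 0 -0.0005 0.021 0 0 0",
)

```text
clock: 8.28
tcp_pos: [0.6369, -0.0312, 0.1611]
eef_rot: [0.002, 0.671, 0.741, 0.001]
ft_force: [0.8, -0.2, 5.9]
finger_gap: 0.178
```

step_arm(
  commands="-1 0 0 0.002 0 0 0; -1 0 0 0.004 0 0 0; -1 0 0 0.006 0 0 0; -1 0 0 0.006 0 0 0",
)

```text
clock: 8.78
tcp_pos: [0.637, -0.0312, 0.1559]
eef_rot: [0.002, 0.671, 0.741, 0.001]
ft_force: [-1.6, -0.7, 8.4]
finger_gap: 0.175
```

step_arm(
  commands="-1 0 0 0.002 0 0 0; -1 0 0 0.004 0 0 0; -1 0 0 0.004 0 0 0",
)

```text
clock: 9.15
tcp_pos: [0.6373, -0.0311, 0.1524]
eef_rot: [0.003, 0.671, 0.741, 0.001]
ft_force: [-2.5, 0.0, 11.3]
finger_gap: 0.176
```

step_arm(
  commands="-1 0 -0.0005 0.002 0 0 0; -1 0 -0.0005 0.003 0 0 0; -1 0 -0.0005 0.003 0 0 0",
)

```text
clock: 9.52
tcp_pos: [0.6373, -0.0311, 0.1499]
eef_rot: [0.003, 0.671, 0.741, 0.001]
ft_force: [-0.5, -0.5, 12.5]
finger_gap: 0.18
```

step_arm(
  commands="-1 0 -0.0005 0.002 0 0 0; -1 0 -0.0005 0.003 0 0 0; -1 0 -0.0005 0.003 0 0 0",
)

```text
clock: 9.9
tcp_pos: [0.6367, -0.0311, 0.1456]
eef_rot: [0.003, 0.671, 0.741, 0.001]
ft_force: [1.3, -0.5, 4.9]
finger_gap: 0.178
```

The force fell from 12.5 to 4.9 N, so it snapped. I'll press briefly to confirm it's seated, then ease up to the bar's rest height.

step_arm(
  commands="-1 0 0 0.002 0 0 0; -1 0 0 0.004 0 0 0; -1 0 0 0.004 0 0 0",
)

```text
clock: 10.28
tcp_pos: [0.6367, -0.0311, 0.1418]
eef_rot: [0.003, 0.671, 0.741, 0.001]
ft_force: [1.6, -0.2, 7.7]
finger_gap: 0.181
```

step_arm(
  commands="-1 0 0 -0.003 0 0 0; -1 0 0 -0.006 0 0 0; -1 0 0 -0.009 0 0 0; -1 0 0 -0.011 0 0 0; -1 0 0 -0.011 0 0 0",
)

```text
clock: 10.9
tcp_pos: [0.6366, -0.0311, 0.1516]
eef_rot: [0.002, 0.671, 0.741, 0.001]
ft_force: [5.5, 0.8, 1.1]
finger_gap: 0.184
```

Run:
```python
from h import *
s,Rm,p=st(); print(p,s["ft_force"].round(2),s["torque"].round(3))
f=grab("scene"); save(f,"s4.png",(120,110,220,240),5)
W=cloud(grab("wrist")); L=(W-p)@Rm; x,y,z=L[...,0],L[...,1],L[...,2]
m=(abs(abs(y)-.0145)<.002)&(x>.03)&(x<.11)&(z<.04); print("collar x",np.percentile(x[m],[1,5,50,95]))
m=(abs(y)<.003)&(x>.03)&(x<.06)&(z<.06); print("bar top z",np.percentile(z[m],[2,50]))
m=(abs(y)<.012)&(x>.03)&(x<.06)&(z<.04); print("bar y",np.percentile(y[m],[1,99]))
for a in (.03,.045): 
    k=m&(x>a)&(x<a+.01); print(a,np.percentile(y[k],[1,99]))
```

```text
[ 0.6365859  -0.03114123  0.15162246] [5.46 0.77 1.09] [ 0.139 -1.32   0.024]
collar x [0.06998661 0.07048508 0.07777352 0.10888526]
bar top z [0.01376796 0.01511254]
bar y [-0.0094315  0.0098724]
0.03 [-0.00910773  0.0096395 ]
0.045 [-0.00947363  0.00995587]
```

View pics/s4.png

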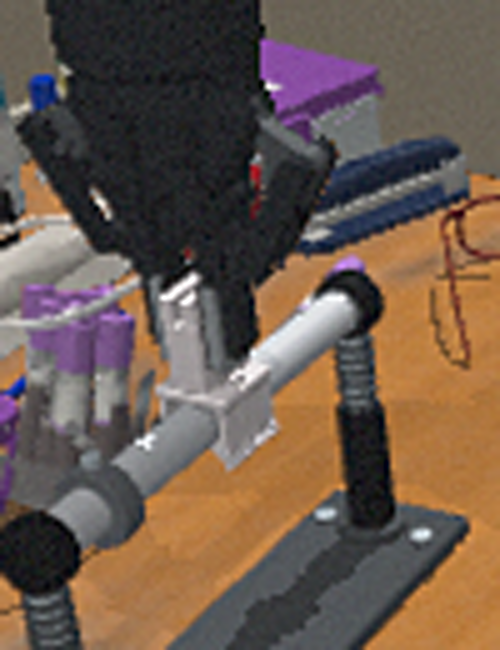

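It's home: the bar top is at tool z 13.8 mm and the saddle underside should be at 14.4 mm. I'll relieve the 5 N side force and slide most of the way.

step_arm(
  commands="-1 0 0.001 0 0 0 0; -1 0 0.001 0 0 0 0; -1 0.004 0.001 0 0 0 0; -1 0.009 0.001 0 0 0 0; -1 0.014 0.001 0 0 0 0; -1 0.018 0.001 0 0 0 0; -1 0.02 0.001 0 0 0 0; -1 0.02 0.001 0 0 0 0",
)

```text
clock: 12.0
tcp_pos: [0.6347, -0.0144, 0.1511]
eef_rot: [0.003, 0.672, 0.741, -0.001]
ft_force: [5.4, -4.2, 1.9]
finger_gap: 0.178
```

step_arm(
  commands="-1 0.003 0.002 0 0 0 0; -1 0.008 0.002 0 0 0 0; -1 0.013 0.002 0 0 0 0; -1 0.018 0.002 0 0 0 0; -1 0.022 0.002 0 0 0 0; -1 0.024 0.002 0 0 0 0; -1 0.024 0.002 0 0 0 0",
)

```text
clock: 12.88
tcp_pos: [0.6328, 0.0079, 0.1504]
eef_rot: [0.002, 0.672, 0.74, -0.004]
ft_force: [2.7, -6.4, 2.9]
finger_gap: 0.177
```

```bash
cat > rem.py <<'E'
from h import *
s,Rm,p=st(); print(p,s["ft_force"].round(2),Rm.round(4).tolist())
W=cloud(grab("wrist")); L=(W-p)@Rm; x,y,z=L[...,0],L[...,1],L[...,2]
m=(abs(abs(y)-.0145)<.002)&(x>.018)&(x<.11)&(z<.04)&(z>.003); print("collar x",np.percentile(x[m],[1,5,50]))
m=(abs(y)<.0155)&(z<.007)&(z>-.035)&(x<.018)&(x>0); print("clip front",np.percentile(x[m],[95,99]))
for a in (.02,.045):
    k=(abs(y)<.012)&(x>a)&(x<a+.015)&(z<.04)
    if k.sum()>9: print("bar y",a,np.percentile(y[k],[1,99]))
E
python3 rem.py
```

```text
[0.63283216 0.00794488 0.15039796] [ 2.71 -6.38  2.91] [[-0.0965, 0.9953, -0.0012], [0.9953, 0.0964, -0.0087], [-0.0085, -0.002, -1.0]]
collar x [0.03139179 0.03264131 0.04241137]
clip front [0.0155327  0.01576424]
bar y 0.02 [-0.01163556  0.01156878]
bar y 0.045 [-0.00940324  0.00991328]
```

step_arm(
  commands="-1 0.003 0.0005 -0.001 0 0 0; -1 0.007 0.0005 -0.001 0 0 0; -1 0.010 0.0005 -0.001 0 0 0; -1 0.012 0.0005 -0.001 0 0 0; -1 0.012 0.0005 -0.001 0 0 0",
)

```text
clock: 13.55
tcp_pos: [0.6318, 0.0198, 0.1511]
eef_rot: [0.002, 0.672, 0.74, -0.004]
ft_force: [1.5, -6.5, 2.1]
finger_gap: 0.176
```

step_arm(
  commands="-1 0.001 0 0 0 0 0; -1 0.002 0 0 0 0 0; -1 0.002 0 0 0 0 0",
)

```text
clock: 13.92
tcp_pos: [0.6316, 0.0214, 0.151]
eef_rot: [0.002, 0.672, 0.74, -0.004]
ft_force: [2.0, -7.1, 2.2]
finger_gap: 0.182
```

step_arm(
  commands="-1 0.001 0 0 0 0 0; -1 0.0015 0 0 0 0 0; -1 0.0015 0 0 0 0 0",
)

```text
clock: 14.3
tcp_pos: [0.6315, 0.0229, 0.1511]
eef_rot: [0.002, 0.672, 0.74, -0.004]
ft_force: [2.5, -5.7, 1.5]
finger_gap: 0.178
```

step_arm(
  commands="-1 0.001 0 0 0 0 0; -1 0.001 0 0 0 0 0",
)

```text
clock: 14.55
tcp_pos: [0.6314, 0.0232, 0.151]
eef_rot: [0.003, 0.672, 0.74, -0.005]
ft_force: [2.3, -7.8, 1.7]
finger_gap: 0.175
```

step_arm(
  commands="-1 0.0015 0 0 0 0 0; -1 0.0015 0 0 0 0 0; -1 0.0015 0 0 0 0 0",
)

```text
clock: 14.92
tcp_pos: [0.6314, 0.0233, 0.1509]
eef_rot: [0.003, 0.673, 0.74, -0.005]
ft_force: [2.4, -9.6, 2.1]
finger_gap: 0.181
```

```bash
python3 rem.py
```

```text
[0.63143185 0.02326626 0.15093238] [ 2.44 -9.65  2.12] [[-0.0949, 0.9955, -0.0022], [0.9954, 0.0949, -0.012], [-0.0118, -0.0033, -0.9999]]
collar x [0.01820967 0.01909731 0.0273105 ]
clip front [0.01553131 0.01574384]
bar y 0.02 [-0.01180649  0.01182816]
bar y 0.045 [-0.01164885  0.01177723]
```

In contact: the clip stopped moving while the force rose to about 9.6 N. I'll ease the stored push so it doesn't kick on release, then check.

step_arm(
  commands="-1 -0.002 0 0 0 0 0; -1 -0.004 0.0005 0 0 0 0; -1 -0.005 0.0005 0 0 0 0; -1 -0.005 0.0005 0 0 0 0",
)

```text
clock: 15.48
tcp_pos: [0.6316, 0.0231, 0.151]
eef_rot: [0.001, 0.672, 0.741, -0.003]
ft_force: [-1.8, -6.0, 0.7]
finger_gap: 0.178
```

step_arm(
  commands="-1 -0.001 0 0 0 0 0; -1 -0.003 0 0 0 0 0; -1 -0.003 0 0 0 0 0",
)

```text
clock: 15.85
tcp_pos: [0.6321, 0.023, 0.1514]
eef_rot: [0.0, 0.671, 0.741, -0.001]
ft_force: [-4.9, -3.1, 1.4]
finger_gap: 0.178
```

step_arm(
  commands="-1 -0.001 -0.001 0 0 0 0; -1 -0.001 -0.0015 0 0 0 0; -0.4 -0.001 -0.0015 0 0 0 0; -0.2 -0.001 -0.0015 0 0 0 0; 0 -0.001 -0.0015 0 0 0 0; 0 -0.001 -0.0015 0 0 0 0; 0 -0.001 -0.0015 0 0 0 0",
)

```text
clock: 16.73
tcp_pos: [0.6326, 0.0216, 0.1522]
eef_rot: [0.002, 0.671, 0.741, 0.0]
ft_force: [-0.6, 0.5, 0.3]
finger_gap: 0.5
```

```bash
python3 rem.py
```

```text
[0.63262959 0.02157382 0.15218855] [-0.64  0.47  0.3 ] [[-0.099, 0.9951, 0.0026], [0.9951, 0.099, -0.002], [-0.0022, 0.0024, -1.0]]
collar x [0.01835346 0.01940731 0.02884448]
clip front [0.01701737 0.01722844]
bar y 0.02 [-0.01167546  0.01185976]
bar y 0.045 [-0.01170316  0.01148608]
```

Released cleanly. I'll retreat straight up and check the result.

step_arm(
  commands="0 0 0 -0.02 0 0 0; 0 0 0 -0.06 0 0 0; 0 0 0 -0.1 0 0 0; 0 0 0 -0.14 0 0 0; 0 -0.04 -0.03 -0.16 0 0 0; 0 -0.08 -0.08 -0.16 0 0 0; 0 -0.1 -0.11 -0.16 0 0 0; 0 -0.1 -0.12 -0.16 0 0 0; 0 -0.1 -0.12 -0.16 0 0 0",
)

```text
clock: 17.9
tcp_pos: [0.5229, -0.0886, 0.3134]
eef_rot: [0.002, 0.671, 0.742, 0.001]
ft_force: [-0.4, -0.0, -0.2]
finger_gap: 0.5
```

Run:
```python
from h import *
f=grab("scene"); a=cv2.resize(f["color"][110:260,100:220,::-1],None,fx=4,fy=4,interpolation=2)
g=grab("top"); W=cloud(g)
b=cv2.resize(g["color"][120:195,140:270,::-1],None,fx=2.4,fy=2.4,interpolation=2)
b=cv2.copyMakeBorder(b,0,a.shape[0]-b.shape[0],0,0,0); cv2.imwrite("pics/f.png",np.hstack([a,b])); print(a.shape,b.shape)
w=grab("wrist"); 
for n,V in (("top",W),("scene",cloud(f)),("wrist",cloud(w))):
    d=np.array([-.0984,.9951,0]); e=np.array([.9951,.0984,0]); Q=V-np.array([.6352,-.0265,.13]); t=Q@d; q=Q@e; h=Q[...,2]
    k=(abs(q)<.03)&(h>.02)&(h<.075)&(abs(t)<.12)
    if k.sum()>10: print(n,k.sum(),"t",np.percentile(t[k],[2,98]).round(4),"q",np.percentile(q[k],[2,98]).round(4),"h",h[k].max().round(4))
    for lo,hi in((.02,.035),(.045,.06)):
        j=k&(h>lo)&(h<hi)
        if j.sum()>5: print("  h",lo,"t",np.percentile(t[j],[2,98]).round(4),"q",np.percentile(q[j],[2,98]).round(4))
    k=(abs(q)<.02)&(h>.012)&(h<.02)&(t>.04)&(t<.09); 
    if k.sum()>5: print("  collar t",np.percentile(t[k],[2,98]).round(4))
```

```text
(600, 480, 3) (600, 312, 3)
scene 375 t [0.0339 0.0669] q [-0.0071  0.0087] h 0.0566
  h 0.02 t [0.0339 0.0671] q [-0.0072  0.0084]
  h 0.045 t [0.033  0.0664] q [-0.0072  0.0088]
  collar t [0.0429 0.0781]
wrist 1611 t [0.0312 0.0641] q [-0.0069  0.0085] h 0.0574
  h 0.02 t [0.0309 0.0691] q [-0.0071  0.0029]
  h 0.045 t [0.0319 0.0638] q [-0.0068  0.0086]
  collar t [0.0413 0.0764]
```

View pics/f.png

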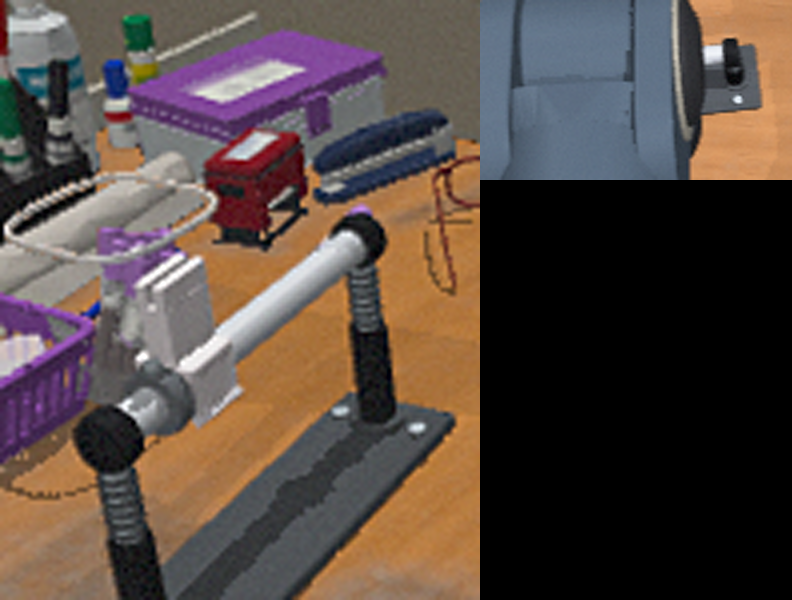

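```bash
python3 -c "
from h import *
sign_off()"
```

```text
the job is handed in; nothing more can be done
```

The white card holder is snapped fully home on the bar, resting upright against the grey collar and released. I handed the job in at about 18 s of robot time.

- **Snap:** I set it astride the bar with about 55 mm between its edge and the collar. The last reading before the snap was 12.5 N. From force and stiffness, I estimate the bar sank about 18 mm, well under the 30 mm limit. The force then fell to 4.9 N.
- **Slide:** It moved along the bar against about 4 to 7 N. It stopped at the collar, where the push reached about 10 N. I eased that off before opening the gripper.
- **Final checks:** The holder's top is 57 mm above the bar axis, as it should be when home. In the scene and wrist cameras, the near face of the collar and the holder's edge agree to about 1 mm. The last picture shows it upright and touching.
- **What I couldn't check:** The top camera was blocked by the arm at the end, so it gave no final reading. I also did not re-measure the other objects on the desk. The gripper stayed clear of them throughout, and the readings showed no unexpected contact.

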